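# Fit the glass lid and screw the ring down on a storage canister

## Robot

A 7-joint arm with a two-finger parallel gripper is mounted at the origin on a cart in front of the work surface, level with it; the furniture and walls round the work are solid. World frame = base frame: x ahead of the robot, y to its left, z up, the work surface at z = 0. Lengths are in m, angles in rad, forces in N, time in s.
With the tool pointing down it reaches from about 0.4 to 0.85 m from the base axis. Payload 10.4 kg.
Tool frame: the origin (TCP) lies at the very end of the fingers, on their centre line; the grasp point (between the pads) lies 19 mm behind it; x points along the fingers, z is the direction in which the jaws open and shut, and the axes are right-handed (so a half turn about x gives the same grasp; the last joint's range is limited). The gripper opens to 85 mm and grips with 20 to 120 N. Pads are 22 mm wide; open, the fingers measure 114 mm over their backs; the gripper's body (76 mm by 85 mm) begins 54 mm behind the grasp point. The pads swing forward as they close: fully open they stand 13 mm farther back than shut.
Start: joints at [-1.315, 0.332, -0.065, 1.46, 0.022, 1.35, -0.088], TCP at [0.172, 0.601, 0.231] pointing down, gripper open.
Joint ranges: [-2.6, 2.6], [-0.5, 2.12], [-1.47, 1.34], [0.16, 2.42], [-1.27, 4.41], [0.06, 2.06], [-2.6, 2.6]. Speed limits (rad/s): [2.22, 2.22, 2.79, 2.79, 3.14, 3.14, 3.14].

## Interface

Orientations are given as a unit quaternion [x, y, z, w].
In Python, from workcell import readout, camera, manip gives the robot as it stands.
- The arm moves only by the shell command python3 -m inch 'ROWS' [FORCE]. ROWS is JSON, a list of rows, each a list of 3 entries, a list of its own where there are three numbers: the turn, a rotation vector about the tool's x, y, z in degrees, then the shift along the tool's x, y, z in mm, then the closure, from 0 (fully open) to 1 (shut). In form: [[[wx, wy, wz], [dx, dy, dz], hand], ...]. A call has 1 to 10 rows; each row is the pose to reach, as a shift and turn from the pose measured when the call began, along the tool's axes at that moment; what a row does not reach only later rows make up. A row lasts 1/8 s, in which the tool goes at most 62.5 mm and 10.7 degrees, less where a joint would pass 70% of its speed; a pose out of reach is approached as far as the arm can. A call with a gripper value outside its range is refused whole. The fingers move at their own pace and stop on an object; FORCE is the grip in N (left out, the last holds). Time passes only in rows, so rows that repeat a pose let the fingers close. It gives the time, the measured TCP pose, the force and the opening at its end, in the units of the state.
- readout.get_obs(): the state, without advancing time (a new reading comes with each control period).
- camera(name): name is "side" or "top"; returns a dict with "pixels" (400x640x3 uint8, red, green, blue), "range_z" (400x640 float32, m along the optical axis (not along the pixel's ray), 0 where there is no reading), "intrinsics" (3x3 intrinsics, pixels), "dist" ([k1, k2, p1, p2, k3] as OpenCV has them; the pictures are not rectified), "extrinsics" (4x4, takes a point from world to camera coordinates). Camera axes: x right, y down, z forward; pixel columns grow to the right and rows downward; lengths in m; the calibration is good to about 2 mm. A picture is of the moment at which its call begins.
- manip.hand_in(): hands the job in, once; it reports no verdict.
The state is a dict: "clock": time; "joint_pos": joint angles; "joint_velocities": joint speeds; "tau": joint torques, N m; "position": TCP position; "ee_rot": TCP orientation; "ft_force": force on the tool from outside, world axes, zero at the start; "torque": the same for the moment, N m; "grip_width": opening from 0.0 (shut) to 1.0 (fully open).
Only numpy, scipy, OpenCV 4.12 (cv2) and the standard library are available. Lean on these libraries where they do the work, as an engineer would, in place of code of your own. Each camera call takes 0.05 s, during which the arm holds its last target.

## Task

Close the storage canister: set the glass lid into its mouth so that it lies flat on the seal, then put the screw ring over it and turn the ring clockwise until it is snug, fully home against its stops and clamping the glass. Be gentle: do not drop or ram the glass or force the ring past snug, which twists the canister in its foot, and leave the other things alone.

Things in the scene. Friction and masses are not known exactly. Their poses are not given: they have to be found in the camera images.
- canister: White stoneware canister, 66 mm across, 100 mm high to its rim, in a round wooden foot (84 mm across, 12 mm high) fixed to the worktop. Origin: centre of the foot's underside; z up; x: foot's front mark. Its neck, 52 mm across, runs from 78 mm height to the rim and has the thread outside; the body below widens to 66 mm. The stoneware stands turned in the foot by an unknown angle, up to 0.45 rad from x.
- jar (a joint): Twist of the stoneware out of its rest in the rubber-lined foot, about the upright axis, rad, negative clockwise from above; it springs back with 6 Nm per rad. Turning the ring takes 0.1 to 0.4 Nm as it tightens, 0.55 Nm is snug, and a twist over 0.15 rad (0.9 Nm) is forcing it.
- mouth (a point): Centre of the canister's mouth, in the rim's plane, 100 mm above the worktop. The mouth is a round recess 45.8 mm across; its floor is a springy rubber seal (15 N per mm) 3 mm below the rim. Outside the neck are three equal right-hand thread ridges, 3 mm thick, out to 58.6 mm diameter, that begin 1 mm below the rim and, going clockwise seen from above, fall 3.72 mm per rad over 125 degrees.
- glass_lid: The lid: clear glass disc 44 mm across, 7 mm thick, with an upright steel knob (16 mm across, 15 mm high) at its centre; 22 mm high in all, about 50 g. Origin: centre of the disc's underside; z up through the knob. Lies on the worktop knob up. It fits the mouth with 0.9 mm to spare all round; seated, the glass stands about 4 mm above the rim.
- screw_ring: Aluminium ring, 66 mm across, 20 mm high, about 80 g, lying the way up it is fitted. Origin: centre of its lower edge; z up. Skirt 60.6 mm inside; a 4 mm flange at the top leaves a 34 mm opening for the knob. Fully home, its lugs are against the stops, its lower edge about 13 mm below the rim, and it clamps the glass with about 10 N; it stays so when let go. Regrasping on the way is fine.
- ring_lug (a point): One of three lugs in the ring, 3 mm thick, reaching in to 54 mm diameter; this one 28 mm out along the ring's +x, 3.7 mm above its lower edge, the others 120 degrees either way; pips on the flange mark them. The ridges begin at the canister's +x give or take 0.45 rad, and 120 degrees either way (pips on the body). Lugs rest on ridges, slip under their beginnings, and hit solid stops 1.1 rad on.
- mug_1: Small striped coffee cup, 65 x 88 x 50 mm, a bystander. Origin: centre of its underside.
- sugar_bowl: White lidded sugar bowl, 74 mm across, 71 mm high, a bystander. Origin: centre of its underside.
- pot: Dark green glass pot, 65 mm across, 54 mm high, a bystander. Origin: centre of its underside.
Not all that is in view belongs to the job. Of the things shaped like the glass_lid, the clear one is meant.

How it is judged:
By the outcome, as a careful person would: the job done as asked, in the order asked, and still so for the second after the job is handed in, with the robot touching nothing.
It also fails if it takes over 72 s, if anything falls off the work surface, if the arm or the gripper's body presses on something with over 40 N, if the wrist force passes 120 N, or if a joint passes its speed limit or range.

## Working session

There is one attempt and no reset: what is moved stays moved. The work goes in short steps, Python scripts to look and compute and a shell command to move; the robot and the scene stay as the last step left them, time stands still between calls to the robot, and variables do not carry over. Pictures are saved under pics/ and viewed, and the job is handed in when it is done.

```bash
ls; mkdir -p pics; python3 - <<'E'
from workcell import readout, camera
import cv2,numpy as np
print(readout.get_obs())
for n in("side","top"):
    c=camera(n); cv2.imwrite(f"pics/{n}0.png",c["pixels"][:,:,::-1]); np.savez(f"{n}0.npz",**c)
    print(n,c["intrinsics"],c["dist"],c["extrinsics"])
E
```

```text
pics
{'clock': 0.0, 'joint_pos': array([-1.31457808,  0.33290549, -0.06471895,  1.46096259,  0.02160863,
        1.34991729, -0.08852293]), 'joint_velocities': array([-1.56537589e-04,  1.10587344e-03, -2.00893613e-03, -5.14272558e-06,
       -3.09661681e-04, -2.93340001e-04, -3.85970585e-04]), 'tau': array([ 2.55662944e-04, -6.25442863e+01,  4.94106591e-02, -3.91602659e+01,
        1.61825668e-02,  9.81162273e-03, -3.37694007e-05]), 'position': array([0.17190252, 0.60048647, 0.23048485]), 'ee_rot': array([-0.42601385,  0.56503066,  0.42533653,  0.5642175 ]), 'ft_force': array([ 0.92719459, -0.18049449,  0.46077856]), 'torque': array([-0.03148576,  0.05688668,  0.00324177]), 'grip_width': 0.998436594095369}
side [[487.75617896   0.         316.19626353]
 [  0.         487.75617896 193.78622446]
 [  0.           0.           1.        ]] [-0.1337888  0.         0.         0.         0.       ] [[ 0.90536878 -0.42448719 -0.01086215 -0.36729206]
 [-0.30819557 -0.63930886 -0.70448539  0.42599189]
 [ 0.29210076  0.64116675 -0.70963536  0.81268848]
 [ 0.          0.          0.          1.        ]]
top [[502.6038545    0.         313.17558652]
 [  0.         502.6038545  197.474466  ]
 [  0.           0.           1.        ]] [0.03781352 0.         0.         0.         0.        ] [[ 0.01261389 -0.99983519  0.01305698  0.26204899]
 [-0.98674518 -0.0145594  -0.16162293  0.57735858]
 [ 0.1617864  -0.01084521 -0.9867662   1.08499679]
 [ 0.          0.          0.          1.        ]]
```

View pics/side0.png

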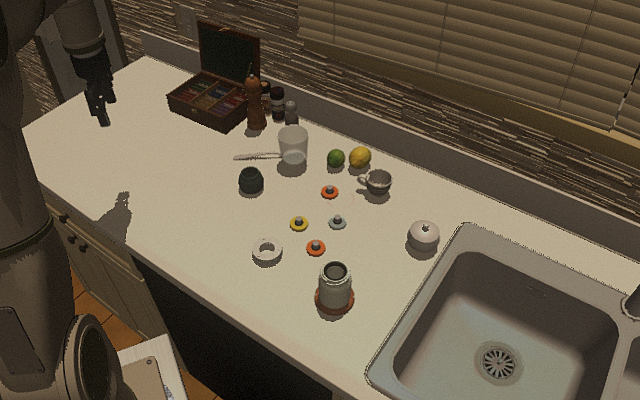

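View pics/top0.png

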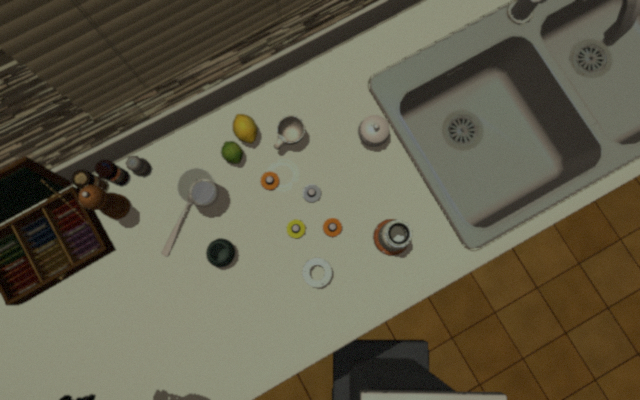

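```bash
python3 - <<'E'
import cv2,numpy as np
def g(a):return (255*(a/255.)**.6).astype('uint8')
t=cv2.imread("pics/top0.png");s=cv2.imread("pics/side0.png")
cv2.imwrite("pics/t1.png",g(cv2.resize(t[100:300,220:430],None,fx=3.8,fy=3.0 if 0 else 2.95,interpolation=2)))
a=cv2.resize(s[170:320,240:440],None,fx=4,fy=4,interpolation=2);cv2.imwrite("pics/s1.png",g(a))
E
```

```text
(no output)
```

View pics/t1.png

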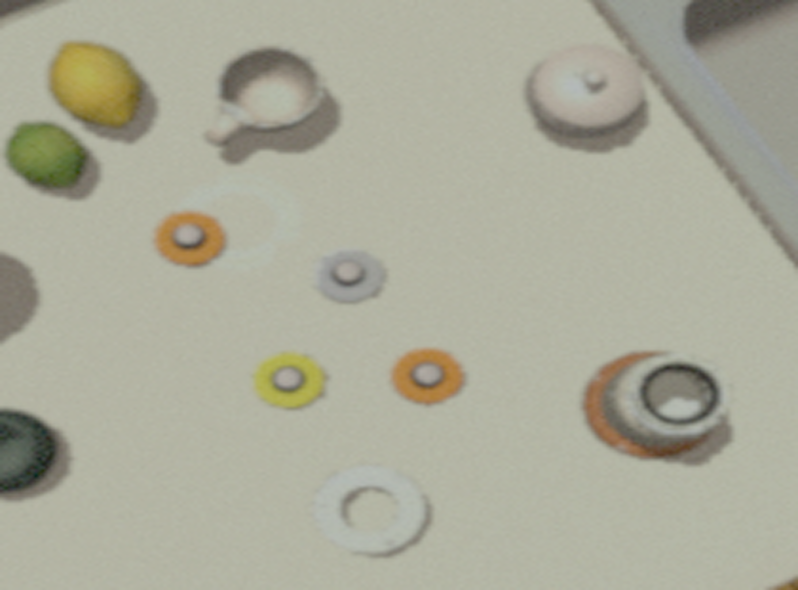

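View pics/s1.png

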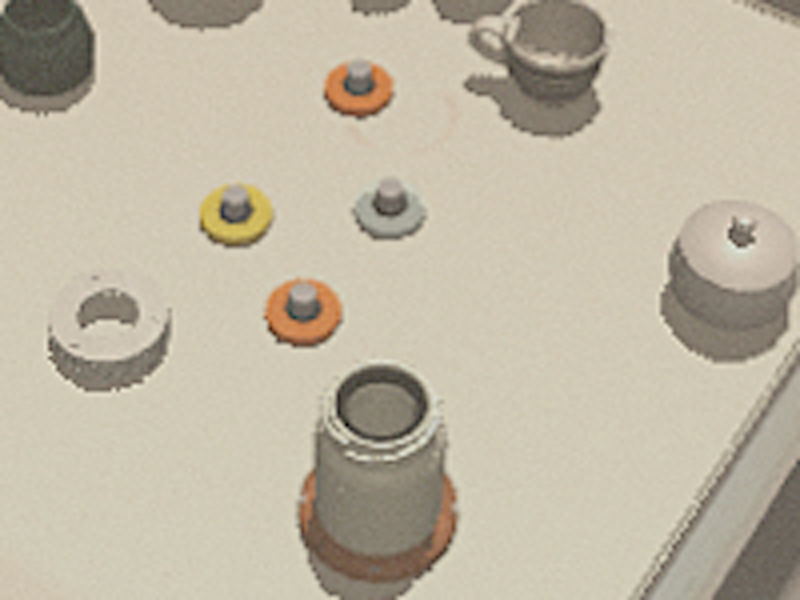

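```bash
cat > h.py <<'E'
import cv2,numpy as np
from scipy.optimize import least_squares
from scipy.spatial.transform import Rotation as R
def load(n): return dict(np.load(n+".npz"))
def cloud(c):
    v,u=np.mgrid[0:400,0:640]; K=c["intrinsics"]
    p=cv2.undistortPoints(np.stack([u,v],-1).reshape(-1,1,2).astype(float),K,c["dist"]).reshape(400,640,2)
    z=c["range_z"].astype(float); P=np.dstack([p*z[...,None],z])
    E=c["extrinsics"]; W=(P-E[:3,3])@E[:3,:3]; W[z==0]=np.nan
    return W
def ray(c,uv,h):
    p=cv2.undistortPoints(np.array(uv,float).reshape(-1,1,2),c["intrinsics"],c["dist"]).reshape(-1,2)
    E=c["extrinsics"];d=np.c_[p,np.ones(len(p))]@E[:3,:3];o=-E[:3,:3].T@E[:3,3]
    return o+d*((h-o[2])/d[:,2])[:,None]
def proj(c,W):
    E=c["extrinsics"];r=cv2.Rodrigues(E[:3,:3])[0]
    return cv2.projectPoints(np.array(W,float).reshape(-1,1,3),r,E[:3,3],c["intrinsics"],c["dist"])[0].reshape(-1,2)
E
python3 - <<'E'
from h import *
s=load("side0");t=load("top0")
for n,c,pts in(("side",s,dict(canR=(335.5,270.7,.1),ring=(267,247.5,.02),knob=(337.5,217,.022),bowl=(424,233,.05),mug=(379,180,.05))),
  ("top",t,dict(canR=(399,233.5,.1),ring=(317.8,272.5,.02),knob=(312,192.5,.022),bowl=(374,128,.07),mug=(291,130,.05)))):
    for k,(u,v,h) in pts.items(): print(n,k,ray(c,(u,v),h)[0].round(4))
    W=cloud(c)
    z=W[...,2]; 
    m=(abs(W[...,0]-.55)<.3)&(abs(z)<.01)
    print("table z",np.nanmedian(z[m]),np.nanstd(z[m]))
    for k,(u,v,h) in pts.items(): print(k,W[int(v),int(u)].round(3), end=" ")
    print()
E
```

```text
side canR [0.4892 0.0875 0.1   ]
side ring [0.407  0.2607 0.02  ]
side knob [0.5891 0.2729 0.022 ]
side bowl [0.7279 0.1248 0.05  ]
side mug [0.7237 0.3151 0.05  ]
table z 0.0006085626230513338 0.002390990315116438
canR [0.502 0.114 0.062] ring [0.412 0.277 0.   ] knob [0.589 0.275 0.02 ] bowl [0.723 0.12  0.058] mug [0.744 0.345 0.016] 
top canR [0.4902 0.088  0.1   ]
top ring [0.4075 0.2571 0.02  ]
top knob [0.5891 0.2725 0.022 ]
top bowl [0.7301 0.1353 0.07  ]
top mug [0.7285 0.3226 0.05  ]
table z 0.00028811015312563143 0.0027239212671051173
canR [0.499 0.073 0.02 ] ring [ 0.409  0.258 -0.003] knob [0.591 0.273 0.019] bowl [0.73  0.135 0.07 ] mug [0.742 0.324 0.007]
```

```bash
python3 - <<'E'
from h import *
def circ(P,r=None):
    f=lambda q:np.hypot(P[:,0]-q[0],P[:,1]-q[1])-(q[2])
    q=least_squares(f,[*P.mean(0)[:2],.03],loss='soft_l1',f_scale=.002).x;return q
for n in("side","top"):
    c=load(n+"0");W=cloud(c)
    for k,x,y,lo,hi,r in(("rim",.49,.088,.096,.106,.032),("ringtop",.407,.26,.014,.026,.04),("knob",.589,.273,.015,.03,.014),("disc",.589,.273,.003,.012,.03)):
        m=(np.hypot(W[...,0]-x,W[...,1]-y)<r)&(W[...,2]>lo)&(W[...,2]<hi)
        P=W[m]; 
        print(n,k,len(P),P.mean(0).round(4),((P.min(0)+P.max(0))/2).round(4),(P.max(0)-P.min(0)).round(4),circ(P).round(4))
    # crops enlarged
    im=c["pixels"][:,:,::-1]
    for k,x,y,z in(("can",.49,.088,.09),("ring",.407,.26,.01)):
        u,v=proj(c,[[x,y,z]])[0].round().astype(int)
        a=cv2.resize(im[v-30:v+30,u-40:u+40],None,fx=10,fy=10,interpolation=cv2.INTER_CUBIC)
        a=cv2.normalize((255*(a/255.)**.7),None,0,255,cv2.NORM_MINMAX).astype('uint8')
        print(n,k,u-40,v-30)
        cv2.imwrite(f"pics/{n}_{k}.png",a)
E
```

```text
side rim 295 [0.4886 0.0876 0.0985] [0.4881 0.0888 0.0998] [0.0581 0.0592 0.0076] [0.4887 0.0878 0.0239]
side ringtop 462 [0.4048 0.2568 0.02  ] [0.4051 0.2583 0.0191] [0.0654 0.0679 0.0103] [0.405  0.2576 0.0271]
side knob 38 [0.5888 0.2728 0.0212] [0.5892 0.2738 0.0205] [0.0128 0.0157 0.0107] [0.5891 0.2736 0.0059]
side disc 187 [0.5877 0.2705 0.0072] [0.5896 0.2705 0.0074] [0.0553 0.0529 0.0088] [0.5898 0.2752 0.0176]
side can 296 243
side ring 228 221
top rim 256 [0.4918 0.0885 0.0988] [0.4895 0.0886 0.1004] [0.0553 0.0578 0.0086] [0.491  0.089  0.0236]
top ringtop 508 [0.4081 0.2588 0.0199] [0.4077 0.259  0.02  ] [0.0645 0.063  0.0115] [0.4083 0.2589 0.0261]
top knob 36 [0.5907 0.2737 0.0214] [0.5905 0.2736 0.0231] [0.0138 0.0117 0.0137] [0.5902 0.2738 0.0053]
top disc 244 [0.5916 0.2733 0.007 ] [0.5888 0.2735 0.0075] [0.0566 0.0538 0.0089] [0.592  0.2733 0.0169]
top can 358 204
top ring 276 243
```

View pics/side_can.png

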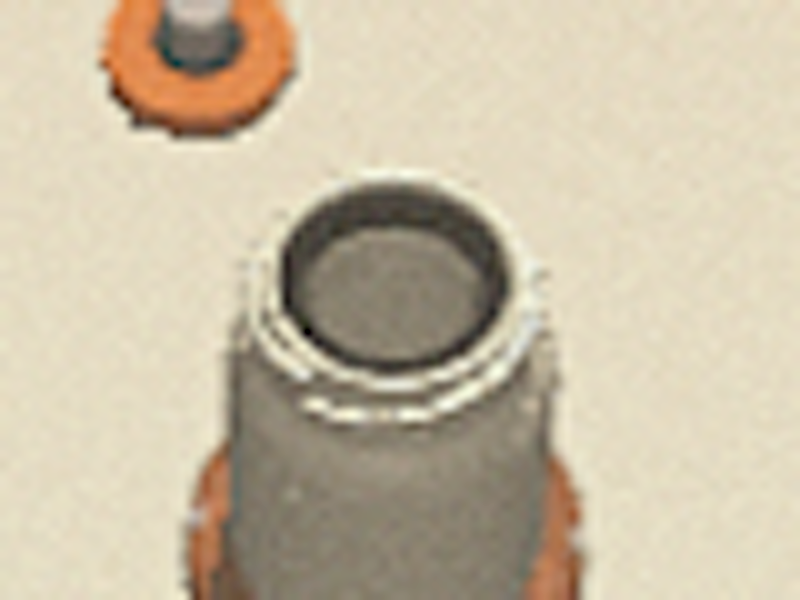

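View pics/top_can.png

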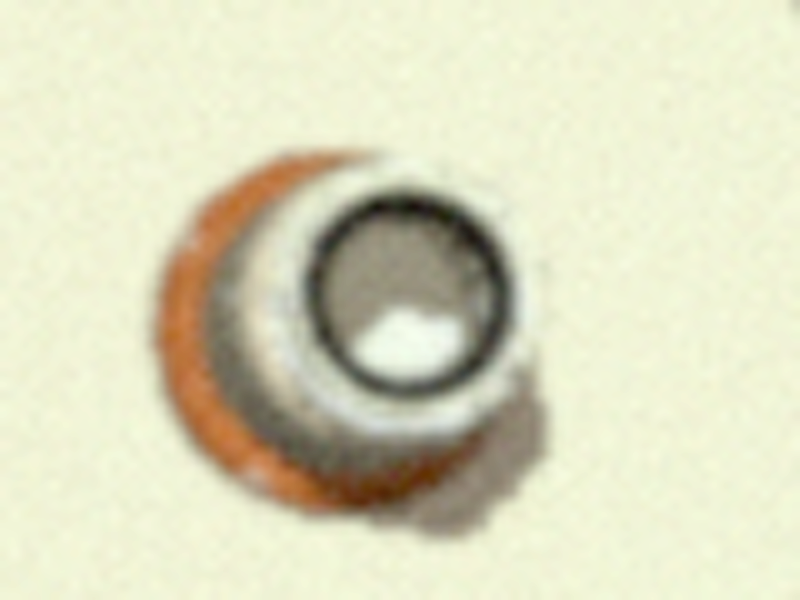

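View pics/side_ring.png

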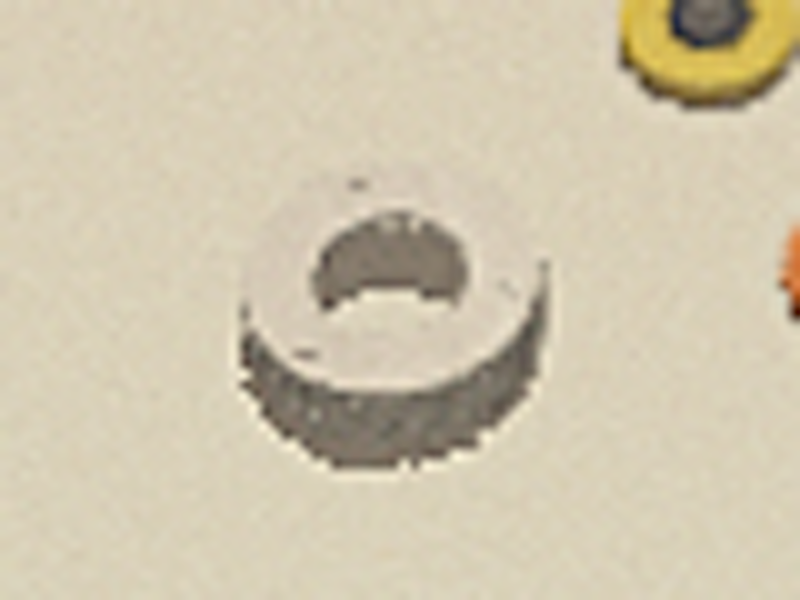

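View pics/top_ring.png

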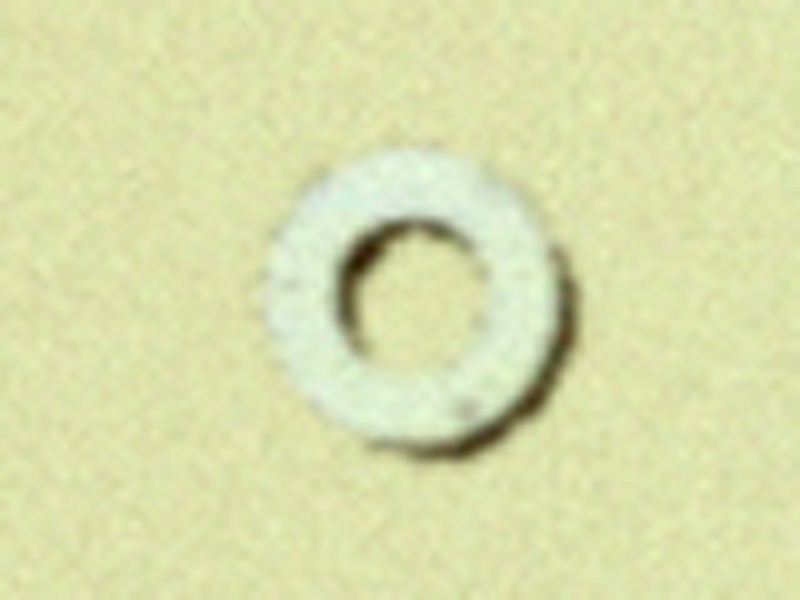

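```bash
python3 - <<'E'
from h import *
s=load("side0");t=load("top0")
cr=lambda o,pts:[(o[0]+x/10-.45,o[1]+y/10-.45) for x,y in pts]
for n,c,o,ctr,pips in(("side",s,(228,221),(392,278),[(357,184),(507,287),(306,354)]),("top",t,(276,243),(412,297),[(290,285),(465,407)])):
    C=ray(c,cr(o,[ctr]),.02)[0];P=ray(c,cr(o,pips),.02)
    print(n,"ring",C.round(4)); 
    d=P-C;print(np.hypot(d[:,0],d[:,1]).round(4),np.degrees(np.arctan2(d[:,1],d[:,0])).round(1)%120)
C=np.array([.4898,.0882])
for n,c,o,ctr,pips in(("side",s,(296,243),(395,275),[(295,493),(530,400),(197,515),(575,540)]),("top",t,(358,204),(410,293),[(230,297),(195,243),(258,472)])):
    print(n,"mouth",ray(c,cr(o,[ctr]),.1)[0].round(4))
    for p in cr(o,pips):
        for h in (.012,):
            w=ray(c,[p],h)[0];print(p,h,np.hypot(*(w[:2]-C)).round(4),np.degrees(np.arctan2(*(w[:2]-C)[::-1])).round(1),end=' | ')
        for h in np.arange(.03,.1,.0005):
            w=ray(c,[p],h)[0]; r=np.hypot(*(w[:2]-C))
            if abs(r-.033)<.0004: print("cyl",h.round(4),r.round(4),np.degrees(np.arctan2(*(w[:2]-C)[::-1])).round(1),end=' ')
        print()
E
```

```text
side ring [0.4056 0.2587 0.02  ]
[0.0289 0.026  0.0275] [84.8 89.  85.3]
top ring [0.408  0.2595 0.02  ]
[0.0275 0.027 ] [85.2 86.7]
side mouth [0.4891 0.0892 0.1   ]
(325.05, 291.85) 0.012 0.0219 131.6 | cyl 0.0635 0.0326 -154.5 cyl 0.064 0.0329 -154.1 cyl 0.0645 0.0332 -153.8 
(348.55, 282.55) 0.012 0.0434 21.5 | cyl 0.0325 0.0333 6.5 cyl 0.033 0.0331 6.0 cyl 0.0335 0.0329 5.5 cyl 0.034 0.0327 5.0 cyl 0.0895 0.0326 -66.5 cyl 0.09 0.0328 -67.0 cyl 0.0905 0.033 -67.5 cyl 0.091 0.0333 -68.0 
(315.25, 294.05) 0.012 0.0407 150.1 | 
(353.05, 296.55) 0.012 0.0377 -30.4 | 
top mouth [0.4916 0.0889 0.1   ]
(380.55, 233.25) 0.012 0.0273 71.7 | cyl 0.0555 0.0326 82.0 cyl 0.056 0.0327 82.1 cyl 0.0565 0.0328 82.2 cyl 0.057 0.0328 82.3 cyl 0.0575 0.0329 82.4 cyl 0.058 0.033 82.5 cyl 0.0585 0.033 82.6 cyl 0.059 0.0331 82.7 cyl 0.0595 0.0332 82.8 cyl 0.06 0.0332 82.9 cyl 0.0605 0.0333 83.0 cyl 0.061 0.0334 83.1 
(377.05, 227.85000000000002) 0.012 0.0398 58.3 | 
(383.35, 250.75) 0.012 0.0371 147.4 |
```

```bash
cat > go.py <<'E'
import sys
from h import *
from workcell import readout
def need(x,y,z,yaw=None):
    # yaw: world azimuth deg of tool z (jaw) axis, mod 180; none = keep
    o=readout.get_obs();T=R.from_quat(o["ee_rot"]);M=T.as_matrix()
    zz=M[:,2];y0=np.degrees(np.arctan2(zz[1],zz[0]))
    if yaw is None: yaw=y0
    a=np.radians(yaw);X=np.array([0,0,-1.]);Z=np.array([np.cos(a),np.sin(a),0]);Y=np.cross(Z,X)
    G=R.from_matrix(np.c_[X,Y,Z])
    print("turn",np.degrees((T.inv()*G).as_rotvec()).round(2),"shift",(M.T@(np.array([x,y,z])-o["position"])*1000).round(1))
def st():
    o=readout.get_obs();M=R.from_quat(o["ee_rot"]).as_matrix()
    print("t",round(o["clock"],2),"pos",(o["position"]*1000).round(1),"jawaz",np.degrees(np.arctan2(M[1,2],M[0,2])).round(1),"yaz",np.degrees(np.arctan2(M[1,1],M[0,1])).round(1),"tilt",M[:2,0].round(4),
     "q",o["joint_pos"].round(2),"F",o["ft_force"].round(1),"T",o["torque"].round(3),"g",round(o["grip_width"],3))
if __name__=="__main__":
    st()
    a=[float(v) for v in sys.argv[1:]]
    if a: need(*a)
E
python3 go.py .590 .273 .09 -15; python3 go.py .590 .273 .09
```

```text
t 0.1 pos [171.9 600.6 230.6] jawaz 74.0 yaz 164.0 tilt [-0.0003 -0.0012] q [-1.31  0.33 -0.06  1.46  0.02  1.35 -0.09] F [-0.   0.1  0.2] T [ 0.042  0.011 -0.   ] g 1.002
turn [ 8.903e+01 -5.000e-02  6.000e-02] shift [ 140.9 -492.1 -199.7]
t 0.1 pos [171.9 600.6 230.6] jawaz 74.0 yaz 164.0 tilt [-0.0003 -0.0012] q [-1.31  0.33 -0.06  1.46  0.02  1.35 -0.09] F [-0.   0.1  0.2] T [ 0.042  0.011 -0.   ] g 1.002
turn [ 0.   -0.07  0.  ] shift [ 140.9 -492.1 -199.7]
```

```bash
python3 -m inch '[[[8,0,0],[10,-50,-20],0.5],[[18,0,0],[20,-110,-45],0.5],[[28,0,0],[30,-170,-70],0.5],[[38,0,0],[30,-230,-95],0.5],[[49,0,0],[30,-290,-118],0.5],[[49,0,0],[30,-350,-142],0.5],[[49,0,0],[30,-410,-167],0.5],[[49,0,0],[30,-460,-187],0.5],[[49,0,0],[30,-492,-199.7],0.5],[[49,0,0],[60,-492,-199.7],0.5]]' 20; python3 go.py .590 .2735 .035 25
```

```text
clock: 1.35
position: [0.5939, 0.2693, 0.1721]
ee_rot: [-0.152, 0.689, 0.15, 0.692]
ft_force: [-0.3, 0.1, -1.1]
grip_width: 0.499
t 1.35 pos [593.9 269.3 172.1] jawaz 24.7 yaz 114.7 tilt [ 0.0041 -0.0015] q [-0.73  0.43  0.31  1.48 -0.13  1.25  0.03] F [-0.3  0.1 -1.1] T [-0.006  0.012  0.042] g 0.499
turn [-0.32  0.18  0.17] shift [137.1   5.8  -2.2]
```

```bash
python3 -m inch '[[[0,0,0],[40,5.8,-2.2],0.5],[[0,0.1,0.1],[90,5.8,-2.2],0.5],[[0,0.2,0.2],[130,5.8,-2.2],0.6],[[0,0.2,0.2],[137,5.8,-2.2],0.6],[[0,0.2,0.2],[137,5.8,-2.2],0.6]]'; python3 - <<'E'
from workcell import camera
import cv2,numpy as np
o=[]
for n in("side","top"):
    c=camera(n); np.savez(n+"1.npz",**c); im=c["pixels"][:,:,::-1]
    u,v=(338,215) if n=="side" else (312,190)
    o.append(cv2.resize(im[v-35:v+30,u-40:u+40],(400,325),interpolation=2))
cv2.imwrite("pics/a1.png",(255*(np.hstack(o)/255.)**.6))
E
python3 go.py .590 .2735 .0085 25
```

```text
clock: 1.98
position: [0.5903, 0.2735, 0.0358]
ee_rot: [-0.151, 0.691, 0.151, 0.691]
ft_force: [0.3, 0.3, 1.6]
grip_width: 0.394
t 2.08 pos [591.2 274.   37.2] jawaz 24.7 yaz 114.7 tilt [0.002  0.0017] q [-0.72  0.56  0.28  1.6  -0.18  1.01  0.05] F [-0.7 -0.5  0.6] T [ 0.002  0.001 -0.002] g 0.402
turn [-0.33  0.15 -0.04] shift [28.7  0.  -1.3][ WARN:0@2.205] global loadsave.cpp:1063 imwrite_ Unsupported depth image for selected encoder is fallbacked to CV_8U.
```

View pics/a1.png

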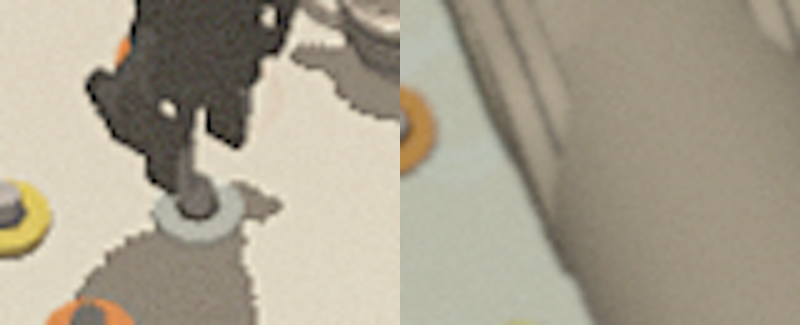

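```bash
python3 -m inch '[[[0,0,0],[10,0,-1.3],0.6],[[0,0,0],[20,0,-1.3],0.6],[[0,0.1,0],[28,0,-1.3],0.6],[[0,0.1,0],[29,0,-1.3],0.7],[[0,0.1,0],[29,0,-1.3],0.8],[[0,0.1,0],[29,0,-1.3],1],[[0,0.1,0],[29,0,-1.3],1],[[0,0.1,0],[29,0,-1.3],1]]' 25;python3 go.py .590 .2735 .0085 25
```

```text
clock: 3.08
position: [0.59, 0.2735, 0.0082]
ee_rot: [-0.151, 0.691, 0.151, 0.691]
ft_force: [0.4, -1.3, -0.1]
grip_width: 0.169
t 3.08 pos [590.  273.5   8.2] jawaz 24.7 yaz 114.7 tilt [0.0004 0.001 ] q [-0.71  0.6   0.27  1.61 -0.19  0.96  0.06] F [ 0.4 -1.3 -0.1] T [-0.01   0.048 -0.017] g 0.169
turn [-0.33  0.04 -0.04] shift [-0.3 -0.  -0. ]
```

```bash
python3 -m inch '[[[0,0,0],[-15,0,0],1],[[0,0,0],[-60,0,0],1],[[0,0,0],[-115,0,0],1],[[0,0,0],[-150,0,0],1],[[0,0,0],[-150,0,0],1]]' 25;python3 go.py .490 .0885 .150 25
```

```text
clock: 3.7
position: [0.5918, 0.274, 0.163]
ee_rot: [-0.15, 0.688, 0.152, 0.693]
ft_force: [-0.5, -1.1, -1.3]
grip_width: 0.175
t 3.7 pos [591.8 274.  163. ] jawaz 24.7 yaz 114.7 tilt [0.0063 0.0046] q [-0.74  0.43  0.31  1.49 -0.14  1.23  0.02] F [-0.5 -1.1 -1.3] T [0.029 0.018 0.014] g 0.175
turn [-0.34  0.44 -0.09] shift [  11.5 -126.1 -170. ]
```

```bash
python3 -m inch '[[[0,0.1,0],[0,-25,-34],1],[[0,0.2,0],[0,-60,-81],1],[[0,0.4,0],[5,-95,-128],1],[[0,0.4,-0.1],[11,-118,-159],1],[[0,0.4,-0.1],[11.5,-126,-170],1],[[0,0.4,-0.1],[11.5,-126,-170],1],[[0,0.4,-0.1],[11.5,-126,-170],1]]' 25;python3 - <<'E'
from workcell import camera
import cv2,numpy as np
o=[]
for n in("side","top"):
    c=camera(n); np.savez(n+"2.npz",**c); im=c["pixels"][:,:,::-1]
    u,v=(335,262) if n=="side" else (397,225)
    o.append(cv2.resize(im[v-35:v+35,u-30:u+30],None,fx=6.5,fy=6.5,interpolation=2))
cv2.imwrite("pics/a2.png",(255*(np.hstack(o)/255.)**.6).astype('uint8'))
E
python3 go.py .490 .0885 .150 25
```

```text
clock: 4.58
position: [0.4904, 0.0901, 0.1501]
ee_rot: [-0.152, 0.69, 0.152, 0.691]
ft_force: [0.0, 0.5, -1.4]
grip_width: 0.172
t 4.67 pos [490.3  89.8 149.9] jawaz 24.8 yaz 114.8 tilt [ 0.0008 -0.0001] q [-0.63  0.11  0.38  1.91 -0.05  1.12  0.2 ] F [ 0.3 -0.4 -1.3] T [ 0.01  -0.008 -0.024] g 0.17
turn [-0.24  0.04  0.02] shift [-0.1 -1.1 -0.9]
```

View pics/a2.png

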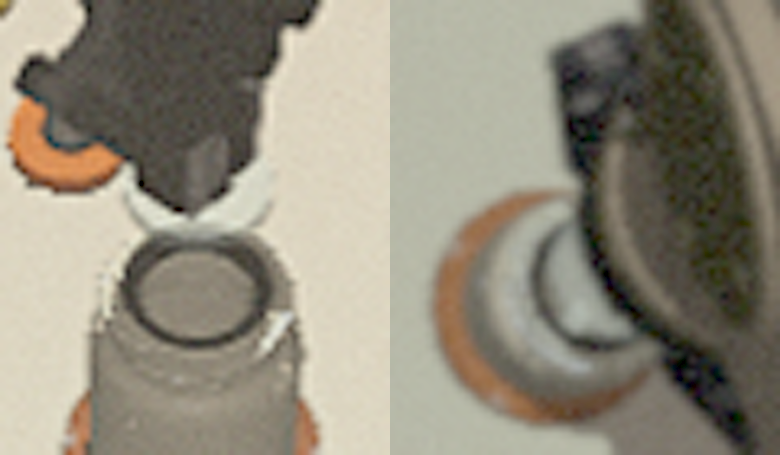

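```bash
cat > ef.py <<'E'
from h import *
def fit(c,x,y,z,r,sign,rng=.005,az=None,ch=None,step=.00025):
    """sign +1: brighter outside"""
    im=c["pixels"].astype(float); im=im.mean(2) if ch is None else im@np.array(ch,float)
    im=cv2.GaussianBlur(im,(0,0),.7)
    a=np.radians(np.arange(0,360,2) if az is None else az)
    best=[]
    g=np.arange(-rng,rng+1e-9,step)
    for dx in g:
        for dy in g:
            def smp(rr):
                W=np.c_[x+dx+rr*np.cos(a),y+dy+rr*np.sin(a),np.full(len(a),z)]
                p=proj(c,W).astype(np.float32)
                return cv2.remap(im,p[:,0].reshape(-1,1),p[:,1].reshape(-1,1),cv2.INTER_LINEAR).ravel()
            best.append((np.mean(np.clip(sign*(smp(r+.0015)-smp(r-.0015)),-30,30)),x+dx,y+dy))
    b=np.array(best); k=b[:,0]>b[:,0].max()*.97
    return b[np.argmax(b[:,0])].round(5),b[k,1:].mean(0).round(5)
E
python3 - <<'E'
from ef import *
for n in("side","top"):
    c=load(n+"0")
    print(n,"mouth",fit(c,.49,.0885,.1,.0229,1))
    print(n,"ring",fit(c,.407,.259,.02,.033,-1))
    print(n,"ringhole",fit(c,.407,.259,.02,.017,1))
    print(n,"lid",fit(c,.59,.273,.007,.022,1,ch=[1,0,0]))
    print(n,"lid b-r",fit(c,.59,.273,.007,.022,1,ch=[1,0,-1]))
    print(n,"knob",fit(c,.59,.273,.022,.008,-1))
E
```

```text
side mouth (array([30.     ,  0.48725,  0.09025]), array([0.48879, 0.08922]))
side ring (array([11.81493,  0.40525,  0.258  ]), array([0.40565, 0.25933]))
side ringhole (array([21.48491,  0.406  ,  0.26175]), array([0.40569, 0.2616 ]))
side lid (array([26.11986,  0.585  ,  0.268  ]), array([0.58553, 0.26853]))
side lid b-r (array([9.59857, 0.5865 , 0.27   ]), array([0.5868 , 0.27037]))
side knob (array([2.33497, 0.594  , 0.27325]), array([0.59405, 0.27315]))
top mouth (array([30.     ,  0.49075,  0.08875]), array([0.49127, 0.08928]))
top ring (array([9.18569, 0.40875, 0.26   ]), array([0.40873, 0.26009]))
top ringhole (array([13.23726,  0.40925,  0.26   ]), array([0.40916, 0.25996]))
top lid (array([14.45614,  0.589  ,  0.27225]), array([0.58907, 0.27236]))
top lid b-r (array([6.79052, 0.5915 , 0.274  ]), array([0.59131, 0.27406]))
top knob (array([11.93768,  0.592  ,  0.27475]), array([0.5921 , 0.27465]))
```

```bash
python3 -m inch '[[[0,0,0],[10,-0.5,-0.5],1],[[0,0,0],[25,-0.5,-0.5],1],[[0,0,0],[36,-0.5,-0.5],1],[[0,0,0],[38.5,-0.5,-0.5],1],[[0,0,0],[38.5,-0.5,-0.5],1]]' 25;python3 - <<'E'
from workcell import camera
import cv2,numpy as np
from ef import *
o=[]
for n in("side","top"):
    c=camera(n); np.savez(n+"3.npz",**c); im=c["pixels"][:,:,::-1]
    u,v=(335,262) if n=="side" else (397,225)
    o.append(cv2.resize(im[v-30:v+35,u-30:u+30],None,fx=6.5,fy=6.5,interpolation=2))
cv2.imwrite("pics/a3.png",(255*(np.hstack(o)/255.)**.6).astype('uint8'))
E
python3 go.py .490 .0892 .110 25
```

```text
clock: 5.3
position: [0.4901, 0.0891, 0.1113]
ee_rot: [-0.152, 0.69, 0.151, 0.691]
ft_force: [0.6, -0.4, -0.3]
grip_width: 0.174
t 5.4 pos [490.4  89.2 111.8] jawaz 24.8 yaz 114.8 tilt [0.0014 0.0002] q [-0.62  0.16  0.38  1.95 -0.07  1.04  0.22] F [ 0.1 -0.7 -0.9] T [-0.014  0.072 -0.072] g 0.174
turn [-0.24  0.08  0.03] shift [ 1.8  0.1 -0.4]
```

View pics/a3.png

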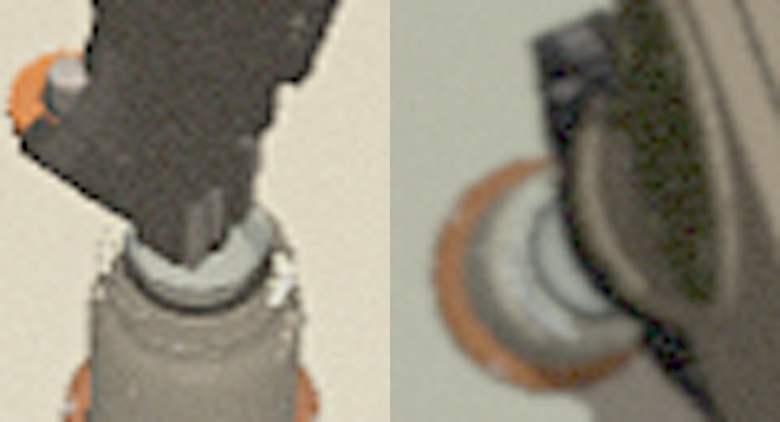

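```bash
python3 -m inch '[[[0,0,0],[1.5,0.1,-0.5],1],[[0,0.1,0],[2.5,0.1,-0.5],1],[[0,0.1,0],[3.5,0.1,-0.5],1],[[0,0.1,0],[3.5,0.1,-0.5],1]]' 25;python3 go.py .490 .0892 .1055 25
```

```text
clock: 5.9
position: [0.4899, 0.0891, 0.1082]
ee_rot: [-0.152, 0.691, 0.151, 0.691]
ft_force: [0.1, -0.8, -0.1]
grip_width: 0.17
t 5.9 pos [489.9  89.1 108.2] jawaz 24.8 yaz 114.8 tilt [-0.0003 -0.0006] q [-0.62  0.16  0.38  1.96 -0.07  1.03  0.22] F [ 0.1 -0.8 -0.1] T [-0.031 -0.019  0.029] g 0.17
turn [-0.25 -0.03  0.03] shift [2.7 0.1 0.2]
```

```bash
python3 -m inch '[[[0,0,0],[0.6,0,0],1],[[0,0,0],[1.2,0,0],1],[[0,0,0],[1.2,0,0],1]]' 25;python3 go.py .490 .0892 .1055 25
```

```text
clock: 6.28
position: [0.4899, 0.0891, 0.107]
ee_rot: [-0.152, 0.691, 0.151, 0.691]
ft_force: [0.8, 0.5, -1.2]
grip_width: 0.172
t 6.28 pos [489.9  89.1 107. ] jawaz 24.8 yaz 114.8 tilt [-0.0003 -0.0007] q [-0.62  0.17  0.38  1.96 -0.07  1.03  0.22] F [ 0.8  0.5 -1.2] T [0.003 0.017 0.062] g 0.172
turn [-0.24 -0.03  0.03] shift [1.5 0.1 0.2]
```

```bash
python3 -m inch '[[[0,0,0],[0.6,0,0],1],[[0,0,0],[1.2,0,0],1],[[0,0,0],[1.2,0,0],1]]' 25;python3 go.py .490 .0892 .1045 25;python3 -m inch '[[[0,0,0],[0.4,0,0],1],[[0,0,0],[0.8,0,0],1],[[0,0,0],[0.8,0,0],1]]' 25;python3 go.py .490 .0892 .1045 25
```

```text
clock: 6.65
position: [0.4898, 0.0891, 0.1057]
ee_rot: [-0.152, 0.691, 0.151, 0.69]
ft_force: [-0.4, -0.0, -0.9]
grip_width: 0.168
t 6.65 pos [489.8  89.1 105.7] jawaz 24.8 yaz 114.8 tilt [-0.0004 -0.0007] q [-0.62  0.17  0.38  1.96 -0.07  1.03  0.22] F [-0.4 -0.  -0.9] T [ 0.016  0.021 -0.018] g 0.168
turn [-0.25 -0.04  0.03] shift [1.2 0.  0.2]
clock: 7.02
position: [0.4899, 0.0891, 0.105]
ee_rot: [-0.152, 0.691, 0.151, 0.691]
ft_force: [0.5, 0.4, 0.6]
grip_width: 0.171
t 7.03 pos [489.9  89.1 105. ] jawaz 24.8 yaz 114.8 tilt [-0.0003 -0.0006] q [-0.62  0.17  0.38  1.96 -0.07  1.03  0.22] F [0.5 0.4 0.6] T [-0.01   0.018 -0.032] g 0.171
turn [-0.25 -0.03  0.03] shift [0.5 0.1 0.1]
```

```bash
python3 -m inch '[[[0,0,0],[0.3,0,0],1],[[0,0,0],[0.3,0,0],1]]' 25;python3 go.py;python3 -m inch '[[[0,0,0],[0.3,0,0],1],[[0,0,0],[0.3,0,0],1]]' 25;python3 go.py
```

```text
clock: 7.28
position: [0.49, 0.0891, 0.1049]
ee_rot: [-0.152, 0.691, 0.151, 0.691]
ft_force: [0.1, -0.3, 2.8]
grip_width: 0.166
t 7.28 pos [490.   89.1 104.9] jawaz 24.8 yaz 114.8 tilt [-0.     -0.0005] q [-0.62  0.17  0.38  1.96 -0.07  1.03  0.22] F [ 0.1 -0.3  2.8] T [-0.012  0.119 -0.003] g 0.166
clock: 7.52
position: [0.4902, 0.0891, 0.1047]
ee_rot: [-0.152, 0.691, 0.151, 0.691]
ft_force: [-1.0, -0.1, 4.5]
grip_width: 0.17
t 7.53 pos [490.2  89.1 104.7] jawaz 24.7 yaz 114.7 tilt [ 0.0002 -0.0004] q [-0.62  0.17  0.38  1.96 -0.07  1.03  0.23] F [-1.  -0.1  4.5] T [-0.102  0.236  0.   ] g 0.17
```

```bash
python3 -m inch '[[[0,0,0],[0,0,0],0.8],[[0,0,0],[0,0,0],0.6],[[0,0,0],[0,0,0],0.5],[[0,0,0],[-10,0,0],0.4],[[0,0,0],[-45,0,0],0],[[0,0,0],[-95,0,0],0]]' 20;python3 go.py .407 .2597 .1 25
```

```text
clock: 8.28
position: [0.4894, 0.0889, 0.2006]
ee_rot: [-0.152, 0.691, 0.151, 0.69]
ft_force: [0.9, 0.8, 0.1]
grip_width: 0.986
t 8.28 pos [489.4  88.9 200.6] jawaz 24.7 yaz 114.7 tilt [-0.0016 -0.0013] q [-0.64  0.06  0.39  1.85 -0.02  1.23  0.18] F [0.9 0.8 0.1] T [-0.005 -0.04   0.008] g 0.986
turn [-0.26 -0.11  0.03] shift [100.5 189.7  -3.2]
```

```bash
python3 -m inch '[[[8,0,0],[0,40,-1],0],[[18,0,0],[0,90,-1.5],0],[[28,0,0],[30,140,-2.5],0],[[38,0,0],[60,180,-3],0],[[48,0,0],[90,189.7,-3.2],0],[[58,0,0],[100,189.7,-3.2],0],[[68,0,0],[120,189.7,-3.2],0],[[78,0,0],[135,189.7,-3.2],0],[[84.7,0,0],[155,189.7,-3.2],0],[[84.7,0,0],[160,189.7,-3.2],0]]' 20;python3 go.py .4072 .2597 .005 -60
python3 - <<'E'
from workcell import camera
import cv2,numpy as np
c=camera("side");im=c["pixels"][:,:,::-1]
a=cv2.resize(im[190:320,200:380],None,fx=4.4,fy=4.4,interpolation=2)
cv2.imwrite("pics/b1.png",(255*(a/255.)**.6).astype('uint8'))
E
```

```text
clock: 9.52
position: [0.4065, 0.2594, 0.0401]
ee_rot: [0.352, 0.613, -0.354, 0.612]
ft_force: [0.1, -0.0, -0.1]
grip_width: 1.001
t 9.53 pos [406.5 259.4  40.1] jawaz -59.9 yaz 30.1 tilt [-0.0025 -0.0023] q [-0.91  0.23  0.27  2.04 -0.08  0.88 -1.64] F [ 0.1 -0.  -0.1] T [-0.029  0.017 -0.04 ] g 1.001
turn [0.09 0.04 0.19] shift [35.1  0.9  0.1]
```

View pics/b1.png

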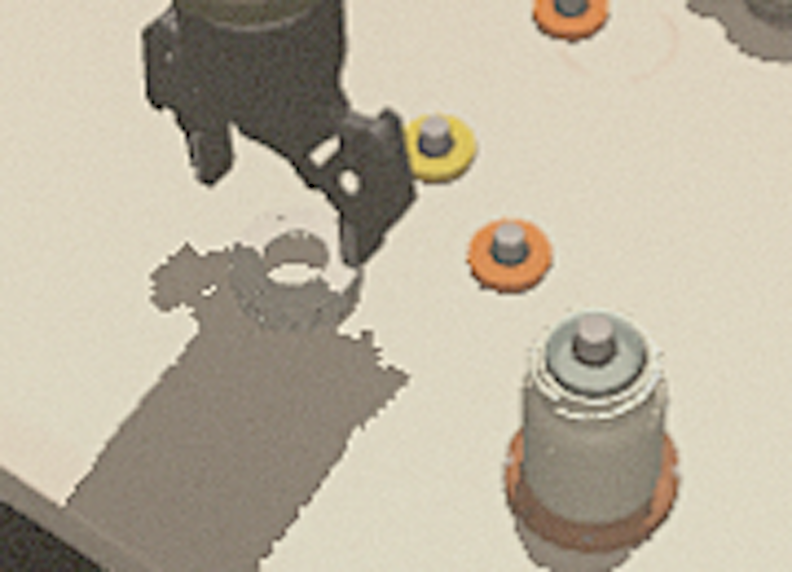

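```bash
python3 -m inch '[[[0,0,0.2],[15,0.9,0.1],0],[[0,0,0.2],[28,0.9,0.1],0],[[0,0,0.2],[36,0.9,0.1],0],[[0,0,0.2],[40,0.9,0.1],0],[[0,0,0.2],[40,0.9,0.1],0]]' 20;python3 go.py .4072 .2597 -.001 -60
python3 - <<'E'
from workcell import camera
import cv2,numpy as np
c=camera("side");im=c["pixels"][:,:,::-1]
a=cv2.resize(im[200:290,210:330],None,fx=6,fy=6,interpolation=2)
cv2.imwrite("pics/b2.png",(255*(a/255.)**.5).astype('uint8'))
E
```

```text
clock: 10.2
position: [0.4073, 0.2597, -0.0001]
ee_rot: [0.352, 0.613, -0.353, 0.613]
ft_force: [1.1, 0.2, 0.5]
grip_width: 1.003
t 10.2 pos [ 4.073e+02  2.597e+02 -1.000e-01] jawaz -59.8 yaz 30.2 tilt [ 0.0005 -0.0007] q [-0.9   0.3   0.26  2.06 -0.11  0.79 -1.62] F [1.1 0.2 0.5] T [-0.017  0.023  0.043] g 1.003
turn [ 0.21  0.05 -0.01] shift [ 0.9 -0.  -0.1]
```

View pics/b2.png

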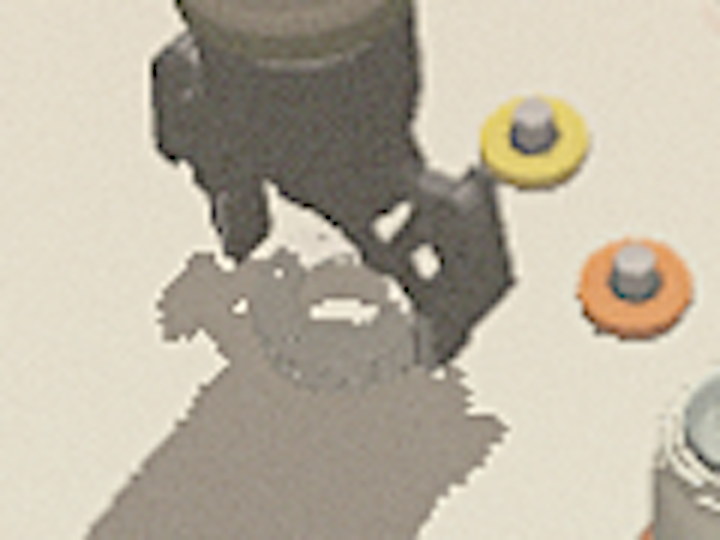

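```bash
python3 -m inch '[[[0,0,0],[2,0,0],0.1],[[0,0,0],[2,0,0],0.2],[[0,0,0],[2,0,0],0.3],[[0,0,0],[2,0,0],0.4],[[0,0,0],[2,0,0],0.4]]' 20;python3 go.py; python3 -m inch '[[[0,0,0],[0,0,0],0],[[0,0,0],[0,0,0],0],[[0,0,0],[-20,0,0],0],[[0,0,0],[-45,0,0],0]]' 20;python3 go.py .4072 .2597 -.002 30
```

```text
clock: 10.88
position: [0.4075, 0.2599, -0.0014]
ee_rot: [0.353, 0.613, -0.352, 0.613]
ft_force: [-1.8, -1.3, 6.2]
grip_width: 0.768
t 10.88 pos [407.5 259.9  -1.4] jawaz -59.8 yaz 30.2 tilt [ 0.0009 -0.0001] q [-0.9   0.3   0.26  2.06 -0.11  0.79 -1.61] F [-1.8 -1.3  6.2] T [-0.304  0.386  0.069] g 0.768
clock: 11.38
position: [0.4071, 0.2595, 0.0437]
ee_rot: [0.352, 0.613, -0.353, 0.613]
ft_force: [-0.5, 1.0, 0.5]
grip_width: 1.002
t 11.38 pos [407.1 259.5  43.7] jawaz -59.8 yaz 30.2 tilt [ 0.     -0.0011] q [-0.91  0.23  0.27  2.04 -0.08  0.89 -1.64] F [-0.5  1.   0.5] T [-0.021 -0.046 -0.023] g 1.002
turn [-8.979e+01  2.000e-02  7.000e-02] shift [45.7  0.2 -0.1]
```

```bash
python3 -m inch '[[[-10,0,0],[0,0.2,0],0],[[-20,0,0],[0,0.2,0],0],[[-30,0,0],[0,0.2,0],0],[[-40,0,0],[0,0.2,0],0],[[-50,0,0],[0,0.2,0],0],[[-60,0,0],[5,0.2,0],0],[[-70,0,0],[15,0.2,0],0],[[-80,0,0],[25,0.2,0],0],[[-89.8,0,0],[33,0.2,0],0],[[-89.8,0,0],[40,0.2,0],0]]' 20;python3 go.py .4072 .2597 0 30
```

```text
clock: 12.62
position: [0.4072, 0.2595, 0.0033]
ee_rot: [-0.183, 0.683, 0.182, 0.683]
ft_force: [-1.2, -0.1, 0.9]
grip_width: 1.004
t 12.62 pos [407.2 259.5   3.3] jawaz 29.9 yaz 119.9 tilt [-0.0001 -0.0011] q [-0.72  0.29  0.07  2.05 -0.03  0.8  -0.12] F [-1.2 -0.1  0.9] T [-0.033  0.035 -0.005] g 1.004
turn [-0.07 -0.04  0.05] shift [3.3 0.2 0.1]
```

```bash
python3 -m inch '[[[0,0,0],[3.8,0.2,0],0.1],[[0,0,0],[3.8,0.2,0],0.2],[[0,0,0],[3.8,0.2,0],0.3],[[0,0,0],[3.8,0.2,0],0.5],[[0,0,0],[3.8,0.2,0],0.6],[[0,0,0],[3.8,0.2,0],0.6]]' 40;python3 go.py .4072 .2597 .15 30
```

```text
clock: 13.38
position: [0.4071, 0.2597, -0.0001]
ee_rot: [-0.183, 0.683, 0.182, 0.683]
ft_force: [-2.2, -1.1, 6.0]
grip_width: 0.756
t 13.38 pos [ 4.071e+02  2.597e+02 -1.000e-01] jawaz 29.9 yaz 119.9 tilt [-0.0001 -0.001 ] q [-0.72  0.3   0.07  2.05 -0.03  0.79 -0.12] F [-2.2 -1.1  6. ] T [-0.43   0.592 -0.074] g 0.756
turn [-0.12 -0.03  0.04] shift [-1.501e+02 -1.000e-01 -0.000e+00]
```

```bash
python3 -m inch '[[[0,0,0],[-10,0,0],0.6],[[0,0,0],[-50,0,0],0.6],[[0,0,0],[-100,0,0],0.6],[[0,0,0],[-145,0,0],0.6],[[0,0,0],[-150,0,0],0.6],[[0,0,0],[-150,0,0],0.6]]' 40;python3 go.py .490 .089 .145 60
```

```text
clock: 14.12
position: [0.4071, 0.2599, 0.1501]
ee_rot: [-0.182, 0.683, 0.182, 0.683]
ft_force: [0.2, 0.7, -0.9]
grip_width: 0.756
t 14.12 pos [407.1 259.9 150.1] jawaz 29.9 yaz 119.9 tilt [ 0.0003 -0.0006] q [-0.73  0.08  0.07  1.93 -0.01  1.12 -0.14] F [ 0.2  0.7 -0.9] T [ 0.034  0.004 -0.057] g 0.756
turn [-3.013e+01 -1.000e-02  4.000e-02] shift [   5.2 -189.4  -13.2]
```

```bash
python3 -m inch '[[[-5,0,0],[0,-25,-2],0.6],[[-12,0,0],[0,-65,-4.5],0.6],[[-20,0,0],[0,-110,-7.7],0.6],[[-27,0,0],[0,-150,-10.5],0.6],[[-30.1,0,0],[2,-178,-12.5],0.6],[[-30.1,0,0],[5.2,-189.4,-13.2],0.6],[[-30.1,0,0],[5.2,-189.4,-13.2],0.6],[[-30.1,0,0],[5.2,-189.4,-13.2],0.6]]' 40;python3 - <<'E'
from workcell import camera
import cv2,numpy as np
o=[]
for n in("side","top"):
    c=camera(n); np.savez(n+"4.npz",**c); im=c["pixels"][:,:,::-1]
    u,v=(335,262) if n=="side" else (397,225)
    o.append(cv2.resize(im[v-40:v+45,u-30:u+30],None,fx=6.5,fy=6.5,interpolation=2))
cv2.imwrite("pics/b4.png",(255*(np.hstack(o)/255.)**.6).astype('uint8'))
E
python3 go.py .490 .089 .105 60
```

```text
clock: 15.12
position: [0.4894, 0.0904, 0.1446]
ee_rot: [-0.354, 0.613, 0.354, 0.612]
ft_force: [0.0, -0.3, -1.3]
grip_width: 0.756
t 15.22 pos [489.6  90.2 144.9] jawaz 60.0 yaz 150.0 tilt [ 0.0001 -0.0003] q [-0.49  0.12  0.23  1.91 -0.03  1.11  0.8 ] F [-0.   0.1 -1.7] T [ 0.056 -0.02   0.02 ] g 0.755
turn [ 0.04 -0.01  0.02] shift [39.9 -1.  -0.8]
```

View pics/b4.png

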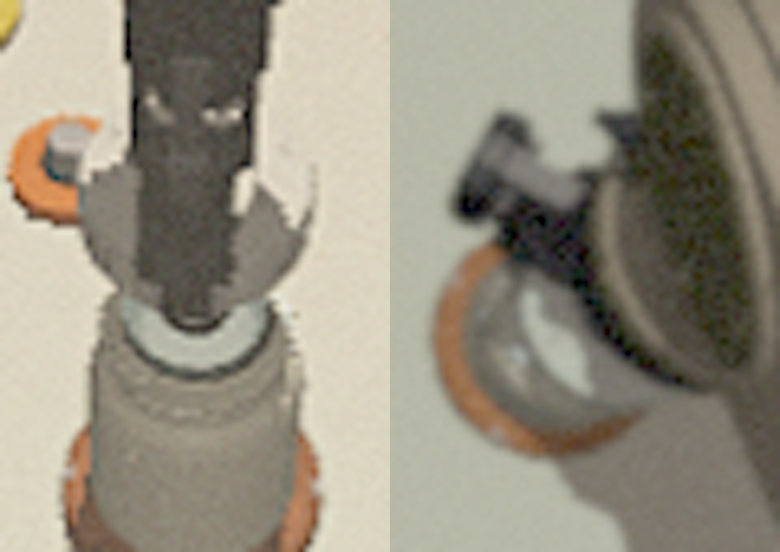

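```bash
python3 -m inch '[[[0,0,0],[10,-1,-0.8],0.6],[[0,0,0],[25,-1,-0.8],0.6],[[0,0,0],[37,-1,-0.8],0.6],[[0,0,0],[41,-1,-0.8],0.6],[[0,0,0],[41,-1,-0.8],0.6]]' 40;python3 go.py .490 .089 .100 60;  python3 -m inch '[[[0,0,0],[1,0,0],0.6],[[0,0,0],[2,0,0],0.6],[[0,0,0],[3,0,0],0.6],[[0,0,0],[3,0,0],0.6]]' 40;python3 go.py .490 .089 .098 60
```

```text
clock: 15.85
position: [0.49, 0.0889, 0.1036]
ee_rot: [-0.354, 0.612, 0.354, 0.612]
ft_force: [0.4, 0.0, -0.4]
grip_width: 0.754
t 15.85 pos [490.   88.9 103.6] jawaz 60.0 yaz 150.0 tilt [-0.0004 -0.0006] q [-0.48  0.17  0.23  1.95 -0.04  1.02  0.81] F [ 0.4  0.  -0.4] T [ 0.042  0.008 -0.001] g 0.754
turn [ 0.04 -0.04 -0.  ] shift [ 3.6 -0.   0.1]
clock: 16.35
position: [0.4899, 0.089, 0.1006]
ee_rot: [-0.354, 0.612, 0.354, 0.612]
ft_force: [-0.3, -0.6, -1.4]
grip_width: 0.757
t 16.35 pos [489.9  89.  100.6] jawaz 60.0 yaz 150.0 tilt [-0.0004 -0.0006] q [-0.48  0.17  0.23  1.96 -0.05  1.02  0.82] F [-0.3 -0.6 -1.4] T [-0.003  0.023  0.066] g 0.757
turn [ 0.04 -0.04 -0.  ] shift [ 2.6 -0.1  0.1]
```

```bash
for i in 1 2 3; do python3 -m inch '[[[0,0,0],[1,0,0],0.6],[[0,0,0],[2,0,0],0.6],[[0,0,0],[2,0,0],0.6]]' 40 >/dev/null;python3 go.py;done
```

```text
t 16.73 pos [489.9  88.9  98.5] jawaz 60.0 yaz 150.0 tilt [-0.0006 -0.0006] q [-0.48  0.17  0.23  1.96 -0.05  1.01  0.82] F [-0.2  0.7 -0.6] T [-0.073  0.014  0.015] g 0.752
t 17.1 pos [489.8  88.9  96.4] jawaz 60.0 yaz 150.0 tilt [-0.0007 -0.0007] q [-0.48  0.18  0.23  1.96 -0.05  1.01  0.82] F [ 0.7  0.2 -1.2] T [-0.004 -0.034 -0.025] g 0.757
t 17.48 pos [489.7  88.9  94.3] jawaz 60.0 yaz 150.0 tilt [-0.0009 -0.0007] q [-0.48  0.18  0.23  1.96 -0.05  1.01  0.82] F [ 0.  -0.2 -1.3] T [0.048 0.025 0.057] g 0.759
```

Slipping over cleanly. Next 1 mm steps.

```bash
for i in 1 2 3; do python3 -m inch '[[[0,0,0],[0.5,0,0.1],0.6],[[0,0,0],[1,0,0.1],0.6],[[0,0,0],[1,0,0.1],0.6]]' 40 >/dev/null;python3 go.py;done
```

```text
t 17.85 pos [489.8  88.9  93.3] jawaz 60.0 yaz 150.0 tilt [-0.001  -0.0008] q [-0.48  0.18  0.23  1.96 -0.05  1.    0.82] F [-0.1 -0.4 -1.4] T [ 0.03  -0.01   0.043] g 0.756
t 18.23 pos [489.8  89.   92.2] jawaz 60.0 yaz 150.0 tilt [-0.001  -0.0008] q [-0.48  0.18  0.23  1.96 -0.05  1.    0.82] F [-0.6 -0.1 -2.5] T [-0.011  0.001 -0.031] g 0.757
t 18.6 pos [489.8  89.1  91.2] jawaz 60.0 yaz 150.0 tilt [-0.0011 -0.0008] q [-0.48  0.19  0.23  1.96 -0.05  1.    0.82] F [-0.7  0.7 -1. ] T [ 0.03  -0.051 -0.001] g 0.754
```

```bash
for i in 1 2 3; do python3 -m inch '[[[0,0,0],[0.5,0,0.1],0.6],[[0,0.1,0],[0.5,0,0.1],0.6]]' 40 >/dev/null;python3 go.py;done
```

```text
t 18.85 pos [489.9  89.2  90.8] jawaz 60.0 yaz 150.0 tilt [-0.0018 -0.0023] q [-0.48  0.19  0.23  1.96 -0.05  1.    0.82] F [-0.5 -0.3 -1.2] T [-0.033 -0.041 -0.016] g 0.755
t 19.1 pos [490.2  89.3  90.5] jawaz 60.0 yaz 150.0 tilt [-0.0024 -0.0038] q [-0.48  0.19  0.23  1.96 -0.05  1.    0.82] F [0.3 0.5 1.7] T [-0.053  0.061 -0.04 ] g 0.754
t 19.35 pos [490.4  89.4  90.2] jawaz 60.0 yaz 150.0 tilt [-0.0029 -0.0052] q [-0.48  0.19  0.23  1.96 -0.05  1.    0.81] F [-1.7 -1.4  4.8] T [-0.129  0.192  0.008] g 0.759
```

```bash
python3 go.py .4899 .0890 .0897 40; python3 -m inch '[[[5,-0.1,0],[-0.1,0,-0.3],0.6],[[10,-0.2,-0.2],[0.3,0.1,-0.6],0.6],[[15,-0.2,-0.2],[0.6,0.1,-0.6],0.6],[[20,-0.2,-0.2],[0.9,0.1,-0.6],0.6],[[20,-0.2,-0.2],[0.9,0.1,-0.6],0.6]]' 40;python3 go.py .4899 .0890 .0890 20
```

```text
t 19.35 pos [490.4  89.4  90.2] jawaz 60.0 yaz 150.0 tilt [-0.0029 -0.0052] q [-0.48  0.19  0.23  1.96 -0.05  1.    0.81] F [-1.7 -1.4  4.8] T [-0.129  0.192  0.008] g 0.759
turn [20.02 -0.34  0.07] shift [ 0.5  0.2 -0.6]
clock: 19.98
position: [0.49, 0.089, 0.0892]
ee_rot: [-0.244, 0.664, 0.24, 0.664]
ft_force: [0.4, 0.4, 1.0]
grip_width: 0.758
t 19.98 pos [490.   89.   89.2] jawaz 40.1 yaz 130.1 tilt [ 0.0019 -0.0048] q [-0.52  0.19  0.26  1.97 -0.05  0.99  0.47] F [0.4 0.4 1. ] T [ 0.034  0.01  -0.069] g 0.758
turn [20.07 -0.04  0.29] shift [ 0.2  0.  -0.1]
```

```bash
python3 -m inch '[[[5,0,0.1],[0.3,0,0],0.6],[[10,0,0.2],[0.6,0,0],0.6],[[15,0,0.3],[0.9,0,0],0.6],[[20,0,0.3],[1.2,0,0],0.6],[[20,0,0.3],[1.2,0,0],0.6]]' 40;python3 go.py .4899 .0890 .0868 0
```

```text
clock: 20.6
position: [0.4898, 0.089, 0.0878]
ee_rot: [-0.124, 0.697, 0.124, 0.696]
ft_force: [0.4, -0.4, 0.4]
grip_width: 0.755
t 20.6 pos [489.8  89.   87.8] jawaz 20.2 yaz 110.2 tilt [-0.001  -0.0004] q [-0.55  0.19  0.3   1.97 -0.07  0.99  0.14] F [ 0.4 -0.4  0.4] T [-0.039 -0.001  0.045] g 0.755
turn [ 2.019e+01 -6.000e-02  1.000e-02] shift [ 1.  -0.   0.1]
```

```bash
python3 -m inch '[[[5,0,0],[0,0,0],0.6],[[10,0,0],[0,0,0],0.6],[[15,0,0],[0,0,0],0.6],[[20,0,0],[0,0,0],0.6],[[20,0,0],[0,0,0],0.6]]' 40;python3 go.py .4899 .0890 .0875 -10
```

```text
clock: 21.22
position: [0.4898, 0.089, 0.0878]
ee_rot: [-0.003, 0.707, 0.002, 0.707]
ft_force: [0.9, -0.4, 0.4]
grip_width: 0.758
t 21.23 pos [489.8  89.   87.8] jawaz 0.4 yaz 90.4 tilt [-0.0011 -0.0005] q [-0.58  0.19  0.34  1.97 -0.08  0.99 -0.2 ] F [ 0.9 -0.4  0.4] T [-0.03  -0.019 -0.001] g 0.758
turn [10.38 -0.06  0.03] shift [0.3 0.  0.1]
```

```bash
python3 -m inch '[[[4,0,0],[0,0,0],0.6],[[8,0,0],[0,0,0],0.6],[[10,0,0],[0,0,0],0.6],[[10,0,0],[0,0,0],0.6]]' 40;python3 go.py .4899 .0890 .0875 -20;python3 -m inch '[[[4,0,0],[0.1,0,0],0.6],[[8,0,0],[0.2,0,0],0.6],[[10,0,0],[0.2,0,0],0.6],[[10,0,0],[0.2,0,0],0.6]]' 40;python3 go.py .4899 .0890 .0873 -25
```

```text
clock: 21.72
position: [0.4897, 0.089, 0.0878]
ee_rot: [0.058, 0.705, -0.059, 0.704]
ft_force: [-0.5, 0.0, -0.0]
grip_width: 0.753
t 21.73 pos [489.7  89.   87.8] jawaz -9.5 yaz 80.5 tilt [-0.0012 -0.0005] q [-0.6   0.19  0.36  1.97 -0.08  0.99 -0.37] F [-0.5  0.  -0. ] T [-0.015  0.011  0.015] g 0.753
turn [10.52 -0.06  0.05] shift [0.3 0.  0.2]
clock: 22.22
position: [0.4898, 0.089, 0.0876]
ee_rot: [0.119, 0.697, -0.119, 0.697]
ft_force: [0.7, 0.0, 1.7]
grip_width: 0.757
t 22.23 pos [489.8  89.   87.6] jawaz -19.4 yaz 70.6 tilt [-0.001  -0.0005] q [-0.61  0.19  0.37  1.97 -0.08  0.99 -0.54] F [0.7 0.  1.7] T [-0.012 -0.128  0.023] g 0.757
turn [ 5.61 -0.04  0.05] shift [ 0.3 -0.   0.1]
```

```bash
for i in 1 2 ; do python3 -m inch '[[[2,0,0],[0.1,0,0],0.6],[[4,0,0],[0.2,0,0],0.6],[[4,0,0],[0.2,0,0],0.6]]' 40 >/dev/null;python3 go.py;done
```

```text
t 22.6 pos [489.9  89.1  87.5] jawaz -23.4 yaz 66.6 tilt [-0.0008 -0.0005] q [-0.62  0.19  0.38  1.97 -0.09  0.99 -0.61] F [ 1.6 -0.1  1.6] T [-0.014 -0.087  0.033] g 0.758
t 22.98 pos [490.   89.1  87.3] jawaz -27.5 yaz 62.5 tilt [-0.0006 -0.0005] q [-0.63  0.19  0.39  1.97 -0.09  0.99 -0.67] F [ 0.5 -1.2  2.3] T [-0.034 -0.096  0.087] g 0.759
```

```bash
for i in 1 2 ; do python3 -m inch '[[[2,0,0],[0.1,0,0],0.6],[[4,0,0],[0.2,0,0],0.6],[[4,0,0],[0.2,0,0],0.6]]' 40 >/dev/null;python3 go.py;done
```

```text
t 23.35 pos [490.1  89.1  87.2] jawaz -31.5 yaz 58.5 tilt [-0.0004 -0.0005] q [-0.63  0.2   0.4   1.98 -0.09  0.99 -0.74] F [0.1 0.4 2.6] T [-0.083 -0.121  0.187] g 0.758
t 23.73 pos [490.1  89.1  87.1] jawaz -35.5 yaz 54.5 tilt [-0.0003 -0.0005] q [-0.64  0.2   0.41  1.98 -0.09  0.99 -0.81] F [ 0.4 -1.4  3.2] T [-0.163 -0.067  0.319] g 0.759
```

```bash
for i in 1 2 ; do python3 -m inch '[[[1,0,0],[0,0,0],0.6],[[2,0,0],[0.1,0,0],0.6],[[2,0,0],[0.1,0,0],0.6]]' 40 >/dev/null;python3 go.py;done
```

```text
t 24.1 pos [490.1  89.1  87. ] jawaz -37.5 yaz 52.5 tilt [-0.0003 -0.0006] q [-0.64  0.2   0.41  1.98 -0.09  0.99 -0.85] F [-0.2 -0.8  4. ] T [-0.113 -0.074  0.455] g 0.758
t 24.48 pos [490.2  89.1  87. ] jawaz -39.6 yaz 50.4 tilt [-0.0001 -0.0005] q [-0.65  0.2   0.41  1.98 -0.09  0.99 -0.88] F [ 0.8 -0.3  5.7] T [-0.197 -0.003  0.563] g 0.76
```

```bash
python3 -m inch '[[[0.8,0,0],[-0.1,0,0],0.6],[[1.3,0,0],[-0.1,0,0],0.6],[[1.3,0,0],[-0.1,0,0],0.6]]' 40 >/dev/null;python3 go.py
```

```text
t 24.85 pos [490.2  89.1  87. ] jawaz -40.9 yaz 49.1 tilt [-0.0002 -0.0007] q [-0.65  0.2   0.42  1.98 -0.09  0.99 -0.9 ] F [ 1.1 -0.5  3.7] T [-0.208 -0.132  0.721] g 0.757
```

```bash
python3 -m inch '[[[-2,0,0],[-0.1,0,0],0.6],[[-4,0,0],[-0.2,0,0],0.6],[[-5.5,0,0],[-0.3,0,0],0.6],[[-5.5,0,0],[-0.3,0,0],0.6]]' 40 >/dev/null;python3 go.py
```

```text
t 25.35 pos [490.   89.   87.2] jawaz -35.4 yaz 54.6 tilt [-0.0005 -0.0007] q [-0.64  0.2   0.4   1.98 -0.09  0.99 -0.81] F [ 1.2 -0.4 -0.2] T [-0.174 -0.207  0.201] g 0.753
```

```bash
python3 -m inch '[[[-1.5,0,0],[0,0,0],0.6],[[-1.5,0,0],[0,0,0],0.2],[[-1.5,0,0],[0,0,0],0],[[-1.5,0,0],[0,0,0],0],[[-1.5,0,0],[-20,0,0],0],[[-1.5,0,0],[-60,0,0],0],[[-1.5,0,0],[-120,0,0],0]]' 20 ;python3 go.py .45 .35 .25
python3 -m inch '[[[0,0,0],[-10,70,40],0],[[0,0,0],[-10,120,80],0],[[0,0,0],[-10,170,120],0],[[0,0,0],[-10,170,120],0]]' 
python3 - <<'E'
from workcell import camera
import cv2,numpy as np
from ef import *
o=[]
for n in("side","top"):
    c=camera(n); np.savez(n+"5.npz",**c); im=c["pixels"][:,:,::-1]
    u,v=(335,275) if n=="side" else (397,230)
    o.append(cv2.resize(im[v-40:v+45,u-30:u+30],None,fx=6.5,fy=6.5,interpolation=2))
    W=cloud(c);m=(np.hypot(W[...,0]-.49,W[...,1]-.089)<.034)&(np.hypot(W[...,0]-.49,W[...,1]-.089)>.018)&(W[...,2]>.1)
    P=W[m];A=np.c_[P[:,:2]-[.49,.089],np.ones(len(P))];print(n,len(P),"ring top plane",np.linalg.lstsq(A,P[:,2],rcond=None)[0].round(4))
cv2.imwrite("pics/c1.png",(255*(np.hstack(o)/255.)**.6).astype('uint8'))
E
python3 go.py
```

```text
clock: 26.22
position: [0.489, 0.0889, 0.2073]
ee_rot: [0.205, 0.677, -0.207, 0.675]
ft_force: [1.9, 1.0, 0.6]
grip_width: 1.004
t 26.23 pos [489.   88.9 207.3] jawaz -33.9 yaz 56.1 tilt [-0.0033 -0.002 ] q [-0.66  0.06  0.41  1.84 -0.02  1.25 -0.84] F [1.9 1.  0.6] T [ 0.006 -0.085  0.028] g 1.004
turn [ 0.  -0.1  0.2] shift [ -43.1  194.9 -178.1]
clock: 26.72
position: [0.6851, 0.1645, 0.2142]
ee_rot: [0.204, 0.678, -0.207, 0.675]
ft_force: [0.1, -0.1, -0.0]
grip_width: 0.999
side 1703 ring top plane [-0.9033  3.5539  0.4286]
top 1132 ring top plane [-2.1125  8.2959  0.318 ]
t 26.82 pos [684.5 163.8 214.6] jawaz -33.9 yaz 56.1 tilt [-0.0048 -0.0033] q [-0.57  0.54  0.42  1.26 -0.21  1.39 -0.76] F [-0.7 -0.7  1.2] T [ 0.015  0.011 -0.013] g 1.001
```

View pics/c1.png

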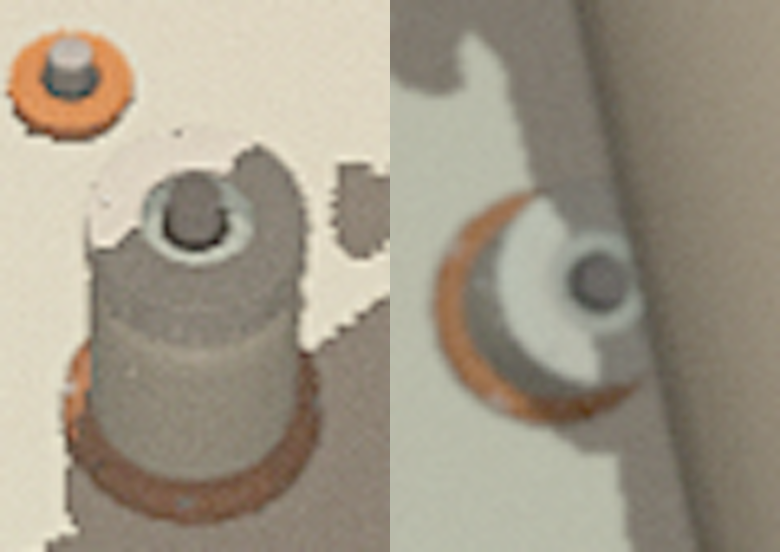

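```bash
python3 go.py .45 .38 .23
python3 -m inch '[[[0,0,0],[-15,15,-60],0],[[0,0,0],[-15,25,-120],0],[[0,0,0],[-15,35,-180],0],[[0,0,0],[-15,45,-240],0],[[0,0,0],[-15,48,-310],0],[[0,0,0],[-15,48,-310],0]]' 
python3 - <<'E'
from workcell import camera
import cv2,numpy as np
from ef import *
o=[]
for n in("side","top"):
    c=camera(n); np.savez(n+"5.npz",**c); im=c["pixels"][:,:,::-1]
    u,v=(335,275) if n=="side" else (397,230)
    o.append(cv2.resize(im[v-40:v+45,u-30:u+30],None,fx=6.5,fy=6.5,interpolation=2))
    W=cloud(c);r=np.hypot(W[...,0]-.49,W[...,1]-.089);m=(r<.031)&(r>.02)&(W[...,2]>.1)&(W[...,2]<.115)
    P=W[m];A=np.c_[P[:,:2]-[.49,.089],np.ones(len(P))];print(n,len(P),"ring top plane",np.linalg.lstsq(A,P[:,2],rcond=None)[0].round(4))
cv2.imwrite("pics/c2.png",(255*(np.hstack(o)/255.)**.8).astype('uint8'))
cv2.imwrite("pics/c3.png",load("side5")["pixels"][:,:,::-1])
E
python3 go.py
```

```text
t 26.82 pos [684.5 163.8 214.6] jawaz -33.9 yaz 56.1 tilt [-0.0048 -0.0033] q [-0.57  0.54  0.42  1.26 -0.21  1.39 -0.76] F [-0.7 -0.7  1.2] T [ 0.015  0.011 -0.013] g 1.001
turn [ 0.   -0.12  0.31] shift [ -14.9   48.9 -315.2]
clock: 27.58
position: [0.449, 0.3798, 0.2304]
ee_rot: [0.202, 0.679, -0.204, 0.675]
ft_force: [-0.1, -0.3, -0.7]
grip_width: 0.998
side 390 ring top plane [0.006  0.0078 0.1075]
top 395 ring top plane [-0.0023 -0.0014  0.1074]
t 27.68 pos [452.7 376.7 230.4] jawaz -33.7 yaz 56.3 tilt [-0.0048 -0.0028] q [-1.04  0.26  0.32  1.57 -0.08  1.33 -1.29] F [1.3 0.1 0.7] T [-0.016  0.024 -0.022] g 1.0
```

View pics/c2.png

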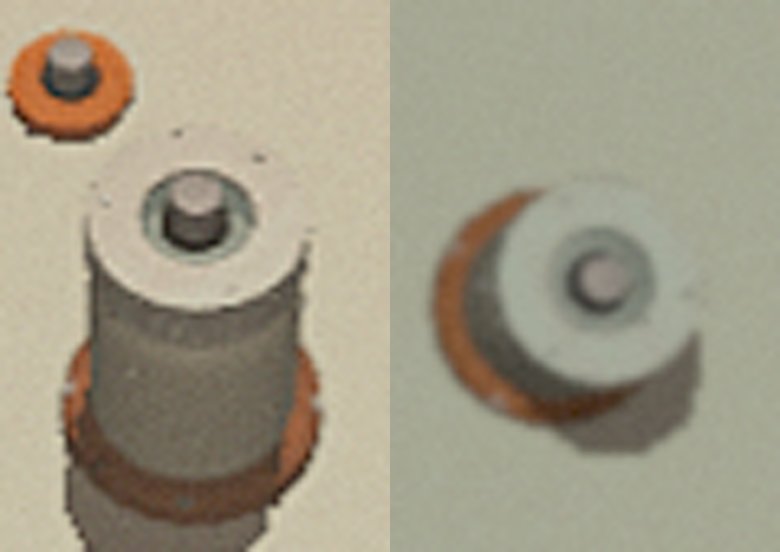

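View pics/c3.png

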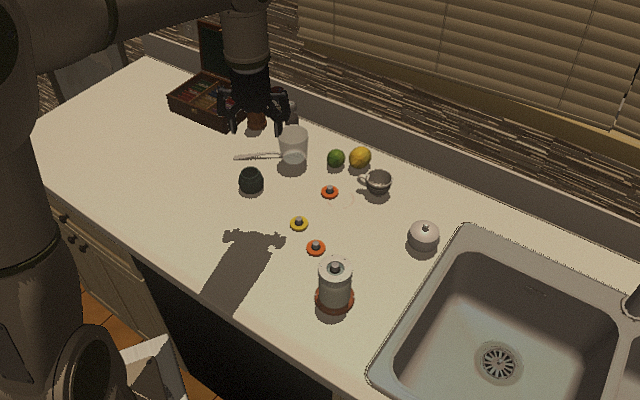

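```bash
python3 - <<'E'
from h import *
for n,o,pp in(("side",(305,235),[(177,132),(260,157),(95,185),(105,200),(230,290)]),("top",(367,190),[(295,292),(162,350),(182,200)])):
    c=load(n+"5");C=np.array([.4888,.0892] if n=="side" else [.4913,.0893])
    P=ray(c,[(o[0]+x/6.5-.42,o[1]+y/6.5-.42) for x,y in pp],.107)[:,:2]-C
    print(n,np.hypot(*P.T).round(4),(np.degrees(np.arctan2(P[:,1],P[:,0]))).round(1))
c=load("side5");
for h in np.arange(.055,.07,.002):
    w=ray(c,[(305+130/6.5-.42,235+372/6.5-.42)],h)[0];d=w[:2]-[.4888,.0892];print(h.round(3),np.hypot(*d).round(4),np.degrees(np.arctan2(d[1],d[0])).round(1))
E
```

```text
side [0.0322 0.0293 0.0327 0.0282 0.0277] [ 74.6  23.6 133.2 141.6 -96.7]
top [0.0275 0.0279 0.0274] [-97.3 144.9  18.9]
0.055 0.0284 -160.4
0.057 0.0294 -158.6
0.059 0.0304 -156.9
0.061 0.0314 -155.3
0.063 0.0324 -153.8
0.065 0.0335 -152.5
0.067 0.0345 -151.2
0.069 0.0356 -149.9
```

```bash
python3 - <<'E'
from workcell import manip
print(manip.hand_in())
E
```

```text
the job is handed in; nothing more can be done
None
```

The canister is closed: the clear glass lid is on the seal and the screw ring is fully home. I handed the job in at about 28 s of the 72 s allowed.

- **Lid:** It went into the mouth without touching the rim. I pressed it onto the seal with about 4.5 N, and it looked flat in the camera view.
- **Ring:** I set it over the neck about 30° before the ridge beginnings, using the pips to line it up. Then I turned it clockwise about 100° in a single grasp.
- **Tightening:** The torque rose to 0.56 Nm. I turned a little further to be sure of the stop, which took it to 0.72 Nm. That is above snug but below the 0.9 Nm limit, a foot twist of about 0.12 rad. I eased the twist back before letting go.

**Last checks, with the arm clear:**
- Ring top sits level at about 107.4 mm; 107 mm was expected.
- Ring pips are about 64° (1.1 rad) past the ridge beginnings, which matches the stops.
- In the last side-camera picture the bystanders look undisturbed.

The two cameras disagreed by 2–3 mm in x, so I averaged them. The lid and ring both fitted on that average. After letting go, my first retreat went in the wrong direction (+x), but it stayed high and touched nothing.

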